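Wind the cut-out, draw the sagging bolt and hold the guard gate ajar

TASK

On the gearbox test stand, first wind the key of the clockwork cut-out clockwise, in several part turns, up to its stop, so that the drive stays off. Then free the guard gate: lift its sagging barrel bolt by the upright handle until the hooked nose clears the keeper's bent-up lip, and draw it back towards the hinge without forcing it against the keeper. Pull the gate towards the robot until it stands ajar by about 20 degrees and finish while still gripping the bolt's handle, holding the gate there against its closing spring, with the other things on the bench left where they are.

Things in the scene. Friction and masses are not known exactly. Their poses are not given: they have to be found in the camera images.
- key_grip (a point): Middle of the winding key's flat butterfly blade, 132 mm above the bench, on its upright turning axis. Blade: steel, 48 mm long (along this point's x axis), 8 mm thick (y), 28 mm high (z); it turns with the key. It stands on a grey timer box 90 x 90 x 100 mm with a round dial on top, left of the pen and fixed to the bench; 15 mm are free between blade and dial.
- wind_key (a joint): How far the key is wound, rad: grows clockwise from above, stop at 3.2; starts at 0.4 to 1.2. Its spring resists with up to 0.14 N m in all; a catch of friction holds it where it is let go, so it can be regrasped and wound on.
- handle (a point): Middle of the bolt's handle: upright steel stem, 14 mm diameter, with a 24 mm cap on top. The point is on its axis, 245 mm above the bench with the bolt hanging down, 39 mm above the rod's top and 26 mm below the cap's top. Guide loops and gate end 16 mm or more below it, so it can be taken from above in any yaw. It moves with bolt and gate. Gate shut: axes as lip.
- lip (a point): Middle of the top edge of the keeper's bent-up lip (height 194 mm, 6 mm thick), fixed to the latch post. Axes, fixed to the pen: z up, +x from the robot's side through the gate into the pen, +y along the shut gate from latch post to hinge. The pen (posts up to 226 mm high) stands in a new place and yaw each time.
- hinge_pin (a point): Top of the gate's upright hinge axis (height 220 mm), fixed to the pen, axes as lip. With the gate shut and the bolt fully home the handle is 200 mm from this axis along -y and 21 mm along -x.
- bolt_sag (a joint): How far the bolt is lifted in its loose guides, m: 0 hanging down, at most 0.018. It falls back by its weight (about 0.25 kg). The nose passes over the lip from 0.0125 up.
- bolt (a joint): How far the bolt is drawn along its rod towards the hinge (+y), m: 0 fully home, at most 0.065; starts at 0 to 0.008. Hanging down, the nose meets the lip at about 0.014. From 0.035 on, lifted or not, the nose is clear of the keeper and the gate can swing. About 1 N of friction; it stays where it is left once past the lip.
- gate (a joint): Opening of the gate, rad: 0 shut, growing as its free edge swings towards the robot (clockwise from above), at most 1.2. Grey frame with a clear pane, 280 mm wide, from 56 to 221 mm high. A spring (0.55 N m when shut, 0.75 at 0.35 rad: 4 to 5 N at the handle) shuts it when let go. Asked for: about 0.35.
- keeper: The keeper: steel bracket on the latch post, open at the top; a front strap 54 mm high (robot-side wall) keeps the engaged nose from moving out, the bent-up lip closes its +y side. Its origin lies on the bench under the middle of the gate's plane, axes as lip.
- barrel_bolt: The bolt: steel rod 12 mm thick along y (218 mm long, axis 200 mm high when hanging down) on the robot's side of the gate, in two tall guide loops. A hooked nose at its -y end reaches 12 mm below the rod and hangs behind (-y of) the lip, its foot 12 mm lower than the lip's top. Origin on the rod's axis at the handle's foot.
- piston: Bystander: aluminium piston, 72 mm across, 46 mm high, standing in front of the pen. Origin under its centre.
- bearing: Bystander: ball bearing ring, 62 mm across, 18 mm high, lying in front of the gate, low enough for the gate to pass over. Origin under its centre.
- spray_can: Bystander: can 54 mm across, 150 mm high, standing beside the latch post. Origin under its centre.
- carton: Bystander: cardboard carton 60 x 75 x 50 mm. Origin under its centre.
- gear: Bystander: dark steel gear 60 mm across with a hub, 32 mm high, on the hinge side. Origin under its centre.
- socket: Bystander: steel socket 28 mm across, 38 mm high, standing in front of the latch post. Origin under its centre.

How it is judged:
By the outcome, as a careful person would: the job done as asked, in the order asked, and still so for the second after the job is handed in, while the arm keeps its last pose, push and grip.
It also fails if it takes over 69 s, if anything falls off the work surface, if the arm or the gripper's body presses on something with over 40 N, if the wrist force passes 120 N, or if a joint passes its speed limit or range.

ROBOT

A 7-joint arm with a two-finger parallel gripper is mounted at the origin on the work surface. World frame = base frame: x ahead of the robot, y to its left, z up, the work surface at z = 0. Lengths are in m, angles in degrees, forces in N, time in s.
With the tool pointing down it reaches from about 0.425 to 0.875 m from the base axis. Payload 4.7 kg.
Tool frame: the origin (TCP) lies between the finger pads; the fingertips stand 19 mm ahead of it and the grasp point (between the pads) is the TCP; x points along the fingers, z is the direction in which the jaws open and shut, and the axes are right-handed (so a half turn about x gives the same grasp; the last joint's range is limited). The gripper opens to 87 mm and grips with 3 to 60 N. Pads are 19 mm wide; open, the fingers measure 117 mm over their backs; the gripper's body (75 mm by 190 mm) begins 51 mm behind the grasp point.
Start: joints at [-71.671, 18.392, -4.016, 83.108, 1.295, 78.541, -3.26], TCP at [0.196, 0.62, 0.242] pointing down, gripper open.
Joint ranges: [-163.93, 163.93], [-17.29, 119.83], [-79.2, 71.16], [3.27, 140.29], [-89.18, 269.18], [5.43, 117.66], [-154.24, 154.24]. Speed limits (degrees/s): [147.25, 147.25, 180, 180, 180, 180, 180].

INTERFACE

Orientations are given as [roll, pitch, yaw] about the fixed x, y, z axes, in that order (R = Rz(yaw) Ry(pitch) Rx(roll)).
In Python, from cell import monitor, read_camera, camera_model, env, regions_of gives the robot as it stands. The module is installed in compiled form; this text tells all that it offers.
- The arm moves only by the tool step_arm, never from a script. Its argument "deltas" is a list of rows, each a list of 5 numbers: the gripper's target within -1 to 1 (fully open at 1, half-way at 0, shut at -1), then the shift along the tool's x, y, z in m, then the turn about the tool's x in degrees. A call has 1 to 12 rows; each row is the pose to reach, as a shift and turn from the pose commanded when the call began, along the tool's axes at that moment; what a row does not reach only later rows make up. A row lasts 1/8 s, in which the tool goes at most 62.5 mm and 10.7 degrees, less where a joint would pass 70% of its speed; a pose out of reach is approached as far as the arm can. A call with a gripper value outside its range is refused whole. The fingers move at their own pace and stop on an object; "newtons" is the grip in N (left out, the last holds). Time passes only in rows, so rows that repeat a pose let the fingers close. It gives the time, the measured TCP pose, the force and the opening at its end, in the units of the state.
- monitor.get_obs(): the state, without advancing time (a new reading comes with each control period).
- read_camera(name): name is "side" or "top" or "wrist"; returns (picture, depth): 420x560x3 uint8, red, green, blue; 420x560 float32, m along the optical axis (not along the pixel's ray), 0 where there is no reading.
- camera_model(name): a dict with "fx", "fy", "cx", "cy" (pixels), "k1" (the pictures are not rectified: a ray, as slopes to the right and down, at radius r is drawn at 1 + k1 r^2 times it, then the intrinsics apply), "xyz" and "attitude" of the camera in the world. Camera axes: x right, y down, z forward; pixel columns grow to the right and rows downward; lengths in m; the calibration is good to about 2 mm. A picture is of the moment at which its call begins: read the wrist's pose just before it. camera_model takes no time and is no camera call; for the wrist camera it gives the pose at the moment of the call.
- env.sign_off(): hands the job in, once; it reports no verdict.
Trained networks look in the newest picture that a camera, given by its name, has taken for a name from the list of things; names that differ only in an ending like _2 or _b are one class to them, and where a whole thing is asked for, a point or a joint stands for the part that bears it (a point fixed in the world has none). Each returns a list of dicts, best first, with "p" (0 to 1); they miss things now and then, are a little off and sometimes report something else, mostly with a low value. They report only what shows in the picture. A call takes as long as a camera call.
- regions_of(camera, thing): "pixels" (420x560 bool, what is visible of it) and "pixel" ([column, row] in pixels, amid what is visible of it).
The state is a dict: "time_s": time; "qpos": joint angles; "joint_velocities": joint speeds; "effort": joint torques, N m; "tool_pos": TCP position; "tool_rot": TCP orientation; "force": force on the tool from outside, world axes, zero at the start; "wrist_torque": the same for the moment, N m; "grip_width": finger opening in m.
Only numpy, scipy, OpenCV 4.12 (cv2) and the standard library are available. Lean on these libraries where they do the work, as an engineer would, in place of code of your own. Each camera call takes 0.05 s, during which the arm holds its last target. There are 200 camera calls.

## Working session

There is one attempt and no reset: what is moved stays moved. The work goes in short steps, Python scripts to look and compute and a tool call to move; the robot and the scene stay as the last step left them, time stands still between calls to the robot, and variables do not carry over. Pictures are saved under pics/ and viewed, about 8 in all and at most 12, crops included, and the job is handed in when it is done.

Besides the shell and the picture viewer there is one more tool, called after "Call:" in YAML: its name, and indented under it one key for each argument. step_arm: Moves the arm, as the interface text tells. Its arguments: {"type":"object","properties":{"deltas":{"type":"array"},"newtons":{"type":"number"}},"required":["deltas"]}

```bash
mkdir -p pics
cat > h.py <<'E'
import numpy as np, cv2
from scipy.spatial.transform import Rotation as R
from cell import monitor, read_camera, camera_model, env, regions_of
def rot(a):
    a=np.array(a,float)
    return a if a.shape==(3,3) else R.from_euler('xyz',a,degrees=True).as_matrix()
def cloud(m,d):
    v,u=np.mgrid[0:420,0:560]
    K=np.array([[m['fx'],0,m['cx']],[0,m['fy'],m['cy']],[0,0,1.]])
    p=cv2.undistortPoints(np.stack([u,v],-1).reshape(-1,1,2).astype(np.float64),K,np.array([m['k1'],0,0,0,0.])).reshape(420,560,2)
    P=np.dstack([p[...,0]*d,p[...,1]*d,d])
    W=P@rot(m['attitude']).T+np.array(m['xyz']); W[d<=0]=np.nan
    return W
def proj(m,X):
    c=(np.atleast_2d(X)-m['xyz'])@rot(m['attitude']); s=c[:,:2]/c[:,2:]
    s=s*(1+m['k1']*(s**2).sum(1,keepdims=True)); return s*[m['fx'],m['fy']]+[m['cx'],m['cy']]
def shot(n,f=None):
    m=camera_model(n); p,d=read_camera(n)
    if f: cv2.imwrite('pics/'+f,p[...,::-1])
    return m,p,cloud(m,d)
E
python3 - <<'E'
from h import *
print(monitor.get_obs())
for n in('top','side'):
    m,p,W=shot(n,n+'0.png'); print(n,m)
    for t in('wind_key','key_grip','handle','barrel_bolt','keeper','gate','piston','spray_can','carton','gear','socket','bearing'):
        r=regions_of(n,t)
        if r:
            a=r[0]; w=W[a['pixels']]; print(t,round(a['p'],2),a['pixel'],a['pixels'].sum(),np.nanmedian(w,0).round(3),np.nanmin(w,0).round(3),np.nanmax(w,0).round(3))
        else: print(t,None)
E
```

```text
{'time_s': 0.0, 'qpos': array([-71.67174922,  18.43840452,  -4.01589354,  83.1771254 ,
         1.29683232,  78.54073387,  -3.25982954]), 'joint_velocities': array([ 0.00206479,  0.07310806, -0.04902076,  0.02735519,  0.02991014,
       -0.02285332, -0.08807178]), 'effort': array([-2.63482752e-04, -4.91284525e+01, -4.04180037e-01, -3.12524915e+01,
       -6.40406320e-02,  4.40571865e-02,  1.82085441e-04]), 'tool_pos': array([0.19557235, 0.6193193 , 0.24044949]), 'tool_rot': array([-176.09901303,   89.88882932, -103.61658516]), 'force': array([ 0.05364815, -0.57920855,  0.23637778]), 'wrist_torque': array([-0.03237734,  0.0190863 , -0.02049816]), 'grip_width': 0.08713991143667328}
top {'fx': 477.6658879889359, 'fy': 477.6658879889359, 'cx': 280.61484411355036, 'cy': 212.97195330751777, 'k1': -0.06005092141569389, 'xyz': array([0.34638909, 0.00283216, 1.20840581]), 'attitude': array([-168.76295745,    2.17044005,  -91.31964577])}
wind_key 0.46 [160.8, 241.4] 119 [0.504 0.32  0.141] [0.493 0.3   0.103] [0.515 0.342 0.15 ]
key_grip None
handle 0.82 [389.9, 219.8] 624 [ 0.525 -0.18   0.20
[... 1426 characters left out ...]
eper 0.58 [301.3, 301.3] 563 [ 0.521 -0.298  0.184] [ 0.497 -0.311 -0.003] [ 0.556 -0.111  0.224]
gate 0.76 [295.8, 248.4] 2860 [ 0.549 -0.179  0.211] [ 0.51  -0.309 -0.005] [0.655 0.195 0.274]
piston 0.91 [225.8, 260.9] 806 [ 0.414 -0.009  0.043] [ 0.38  -0.029 -0.003] [0.452 0.045 0.05 ]
spray_can 0.56 [333.2, 360.6] 1880 [ 0.548 -0.386  0.109] [ 0.527 -0.398 -0.004] [ 0.63  -0.282  0.154]
carton 0.83 [265.4, 393.1] 1598 [ 0.427 -0.381  0.048] [ 0.393 -0.409 -0.004] [ 0.472 -0.294  0.054]
gear 0.72 [272.6, 172.2] 199 [0.631 0.373 0.013] [ 0.606  0.35  -0.001] [0.66  0.407 0.037]
socket 0.64 [269.5, 354.0] 255 [ 0.455 -0.283  0.031] [ 0.443 -0.291 -0.001] [ 0.47  -0.262  0.043]
bearing None
```

View pics/top0.png

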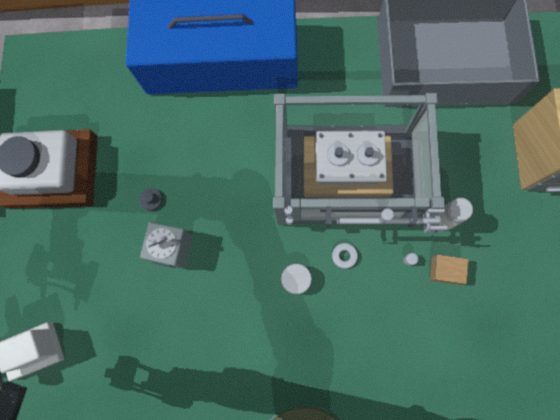

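Run:
```python
from h import *
for n in('top','side'):
    m,p,W=shot(n)
    z=W[...,2]
    # handle cap & stem
    s=(z>0.245)&(z<0.29)&(abs(W[...,0]-.53)<.06)&(abs(W[...,1]+.2)<.15); print(n,'cap',s.sum(),np.median(W[s],0).round(4),W[s].min(0).round(3),W[s].max(0).round(3))
    s=(z>0.197)&(z<0.214)&(W[...,1]<0)&(W[...,1]>-.31)&(W[...,0]<.54)&(W[...,0]>.5)
    q=W[s]; print('rod',s.sum(),q.min(0).round(3),q.max(0).round(3)); 
    f=np.polyfit(q[:,1],q[:,0],1); print('x=',f,'yaw',np.degrees(np.arctan(-f[0])))
    s=(z>0.125)&(z<0.16)&(abs(W[...,1]-.32)<.06)&(abs(W[...,0]-.5)<.06); q=W[s]; print('key',s.sum())
    if s.sum()>20:
        print(q.mean(0).round(4),q.min(0).round(3),q.max(0).round(3)); u,S,v=np.linalg.svd(q[:,:2]-q[:,:2].mean(0)); print(v[0],np.degrees(np.arctan2(v[0][1],v[0][0])), (q[:,:2]-q[:,:2].mean(0))@v.T if 0 else '')
    s=(z>0.09)&(z<0.108)&(abs(W[...,1]-.32)<.09)&(abs(W[...,0]-.5)<.09); q=W[s]
    if s.sum()>20: print('box',s.sum(),cv2.minAreaRect(q[:,:2].astype(np.float32)))
```

```text
top cap 115 [ 0.5251 -0.1781  0.2711] [ 0.514 -0.19   0.263] [ 0.537 -0.167  0.276]
rod 530 [ 0.501 -0.309  0.197] [ 0.54  -0.06   0.214]
x= [0.0385302  0.53105683] yaw -2.2065264197844248
key 107
[0.504  0.3219 0.1398] [0.493 0.301 0.126] [0.515 0.345 0.148]
[ 0.37093306 -0.92865961] -68.22682690812013 
box 1264 ((0.505007803440094, 0.3242693245410919), (0.08974849432706833, 0.09097429364919662), 77.16221618652344)
side cap 141 [ 0.5229 -0.1824  0.2686] [ 0.513 -0.191  0.245] [ 0.536 -0.167  0.272]
rod 520 [ 0.5   -0.31   0.197] [ 0.54  -0.055  0.214]
x= [0.007473   0.52376487] yaw -0.42816351902890054
key 71
[0.5028 0.3198 0.137 ] [0.491 0.3   0.126] [0.514 0.345 0.146]
[ 0.39078526 -0.92048188] -66.99663081239392 
box 529 ((0.5018852949142456, 0.321005642414093), (0.09195207059383392, 0.0896148607134819), 74.52072143554688)
```

```bash
cat >> h.py <<'E'
def go(target,yawz=None):
    "delta in tool frame to target, and turn so that tool z lies along world angle yawz (mod 180)"
    o=monitor.get_obs(); T=rot(o['tool_rot']); d=T.T@(np.array(target)-o['tool_pos'])
    a=np.degrees(np.arctan2(T[1,2],T[0,2])); t=None
    if yawz is not None: t=(a-yawz+90)%180-90   # + turn = clockwise from above
    return d.round(4),'jaw angle',a.round(1),'turn',t,'q7',o['qpos'][6].round(1)
E
python3 - <<'E'
from h import *
print(rot(monitor.get_obs()['tool_rot']).round(3))
print(go([.5035,.321,.24],-67.5+90))
m,p,W=shot('wrist','w0.png');print(m)
E
```

```text
[[ 0.    -0.954  0.301]
 [ 0.     0.301  0.954]
 [-1.    -0.     0.   ]]
(array([ 0.0016, -0.3835, -0.1923]), 'jaw angle', np.float64(72.5), 'turn', np.float64(49.9809395170667), 'q7', np.float64(-3.3))
{'fx': 323.4459556007122, 'fy': 323.4459556007122, 'cx': 283.5232844558756, 'cy': 212.0787459656786, 'k1': -0.03931243337042938, 'xyz': array([0.13049685, 0.64097599, 0.38390039]), 'attitude': array([ 1.65531641e+02, -2.95941420e-02,  7.25147867e+01])}
```

Call:
step_arm:
  deltas:
    - [1,0,-0.04,-0.02,5]
    - [1,0,-0.09,-0.045,12]
    - [1,0,-0.14,-0.07,20]
    - [1,0,-0.19,-0.095,28]
    - [1,0,-0.24,-0.12,35]
    - [1,0,-0.29,-0.145,42]
    - [1,0,-0.34,-0.17,48]
    - [1,0,-0.3835,-0.1923,50]
    - [1,0,-0.3835,-0.1923,50]
    - [1,0,-0.3835,-0.1923,50]

```text
time_s: 2.7
tool_pos: [0.5031, 0.3216, 0.2415]
tool_rot: [103.5, 89.9, 126.0]
force: [-0.5, 0.6, -0.1]
grip_width: 0.0873
```

Run:
```python
from h import *
o=monitor.get_obs(); print(o['tool_pos'].round(4),o['tool_rot'].round(2),o['qpos'].round(1),o['force'])
m,p,W=shot('wrist','w1.png')
z=W[...,2]
s=(z>0.138)&(z<0.152)&(np.hypot(W[...,0]-.5035,W[...,1]-.321)<.04); q=W[s]; print('key',s.sum())
print(cv2.minAreaRect(q[:,:2].astype(np.float32)),np.median(z[s])); u,S,v=np.linalg.svd(q[:,:2]-q[:,:2].mean(0)); be=np.degrees(np.arctan2(v[0][1],v[0][0]));print(q.mean(0),be)
b=(z>0.09)&(z<0.108)&(np.hypot(W[...,0]-.5035,W[...,1]-.321)<.08);print(cv2.minAreaRect(W[b][:,:2].astype(np.float32)))
print(go([*cv2.minAreaRect(q[:,:2].astype(np.float32))[0],.135],be+90))
r=regions_of('wrist','wind_key')
if r: w=W[r[0]['pixels']]; print(r[0]['p'],np.nanmedian(w,0))
```

```text
[0.5031 0.3216 0.2415] [103.5   89.95 126.  ] [-48.4  11.9  15.5  91.6  -3.3  76.9 -10. ] [-0.52181352  0.55199273 -0.06976688]
key 554
((0.5023887157440186, 0.32630982995033264), (0.007825860753655434, 0.04463633894920349), 22.365007400512695) 0.14361459598268428
[0.5019988  0.32717589 0.1431828 ] 111.20619498267192
((0.5027713775634766, 0.3258998692035675), (0.0896853655576706, 0.09021762758493423), 76.99200439453125)
(array([0.1065, 0.0036, 0.0014]), 'jaw angle', np.float64(22.6), 'turn', np.float64(1.38707974298228), 'q7', np.float64(-10.0))
0.8 [0.50122614 0.32847326 0.14322486]
```

View pics/w1.png

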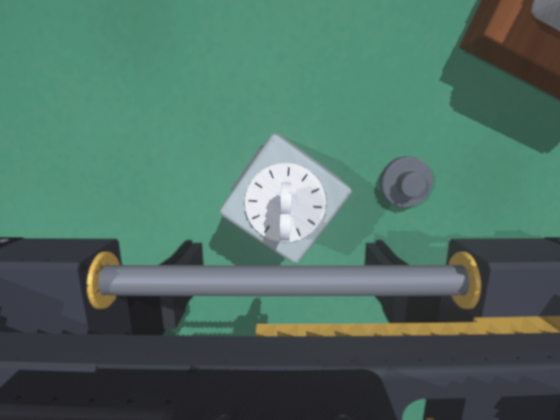

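Call:
step_arm:
  deltas:
    - [1,0.04,0.002,0.001,0.5]
    - [1,0.08,0.002,0.001,0.5]
    - [1,0.105,0.002,0.001,0.5]
    - [1,0.105,0.002,0.001,0.5]
    - [-1,0.105,0.002,0.001,0.5]
    - [-1,0.105,0.002,0.001,0.5]
    - [-1,0.105,0.002,0.001,0.5]
    - [-1,0.105,0.002,0.001,0.5]
    - [-1,0.105,0.002,0.001,0.5]
  newtons: 25

```text
time_s: 3.92
tool_pos: [0.5038, 0.3232, 0.1368]
tool_rot: [23.1, 90.0, 45.0]
force: [0.4, -0.4, 0.2]
grip_width: 0.0448
```

Run:
```python
from h import *
o=monitor.get_obs(); print(o['tool_pos'].round(4),o['tool_rot'].round(2),o['qpos'].round(1),o['force'],o['wrist_torque'],o['grip_width'])
```

```text
[0.5038 0.3232 0.1368] [23.07 89.98 45.05] [-48.   16.4  15.1  98.7  -4.6  65.5  -9.6] [ 0.43537742 -0.39437559  0.20848129] [-0.01810548  0.01850526  0.00534052] 0.044756000523866246
```

Call:
step_arm:
  deltas:
    - [-1,0,0,0,0]
    - [-1,0,0,0,0]
    - [-1,0,0,0,0]
    - [-1,0,0,0,0]
    - [-1,0,0,0,0]
    - [-1,0,0,0,0]

```text
time_s: 4.68
tool_pos: [0.5037, 0.3233, 0.1366]
tool_rot: [9.7, 90.0, 31.6]
force: [-0.8, -0.2, 0.1]
grip_width: 0.0084
```

Run:
```python
from h import *
o=monitor.get_obs(); print(o['tool_pos'].round(4),o['tool_rot'].round(2),o['qpos'].round(1),o['force'],o['wrist_torque'],o['grip_width'])
```

```text
[0.5037 0.3233 0.1366] [ 9.66 89.99 31.64] [-48.   16.4  15.1  98.7  -4.6  65.5  -9.6] [-0.78092308 -0.18009415  0.13393261] [-0.07944972  0.05369896 -0.02095284] 0.008406220814958166
```

Gripped (8.4 mm). Wind the first part turn.

Call:
step_arm:
  deltas:
    - [-1,0,0,0,7]
    - [-1,0,0,0,14]
    - [-1,0,0,0,21]
    - [-1,0,0,0,28]
    - [-1,0,0,0,35]
    - [-1,0,0,0,42]
    - [-1,0,0,0,49]
    - [-1,0,0,0,56]
    - [-1,0,0,0,63]
    - [-1,0,0,0,70]
    - [-1,0,0,0,70]

```text
time_s: 6.05
tool_pos: [0.5016, 0.3238, 0.1365]
tool_rot: [-127.6, 89.8, -175.5]
force: [-5.3, -0.7, 3.3]
grip_width: 0.0081
```

Run:
```python
from h import *
o=monitor.get_obs(); print(o['tool_pos'].round(4),go(o['tool_pos']),o['qpos'].round(1),o['force'],o['wrist_torque'],o['grip_width'])
```

```text
[0.5016 0.3238 0.1365] (array([0., 0., 0.]), 'jaw angle', np.float64(-48.0), 'turn', None, 'q7', np.float64(-77.1)) [-56.1  17.   24.6  99.   -7.8  65.8 -77.1] [-5.27171893 -0.67563789  3.29445928] [-0.23049532  1.26103124  0.00651706] 0.008065750217922938
```

Call:
step_arm:
  deltas:
    - [-0.4,0,0,0,0]
    - [-0.4,0,0,0,0]
    - [-0.4,0,0.001,-0.0022,0]
    - [-0.4,0,0.001,-0.0022,0]

```text
time_s: 6.55
tool_pos: [0.5031, 0.3258, 0.1366]
tool_rot: [77.8, 90.0, 29.8]
force: [-0.1, 0.5, -1.3]
grip_width: 0.0256
```

Run:
```python
from h import *
o=monitor.get_obs(); print(o['tool_pos'].round(4),go(o['tool_pos']),o['qpos'].round(1),o['force'],o['wrist_torque'],o['grip_width'])
m,p,W=shot('wrist','w2.png')
z=W[...,2]
s=(z>0.138)&(z<0.15)&(np.hypot(W[...,0]-.5028,W[...,1]-.325)<.03); q=W[s]; print('key',s.sum())
print(cv2.minAreaRect(q[:,:2].astype(np.float32)))
```

```text
[0.5031 0.3258 0.1366] (array([0., 0., 0.]), 'jaw angle', np.float64(-48.0), 'turn', None, 'q7', np.float64(-77.4)) [-56.2  17.1  24.6  98.9  -7.7  65.6 -77.4] [-0.0678141   0.54569479 -1.27749703] [-0.08528772  0.12982801 -0.02328767] 0.025564947045836353
key 1373
((0.5014715194702148, 0.3313945531845093), (0.04136279225349426, 0.04214957356452942), 15.315756797790527)
```

View pics/w2.png

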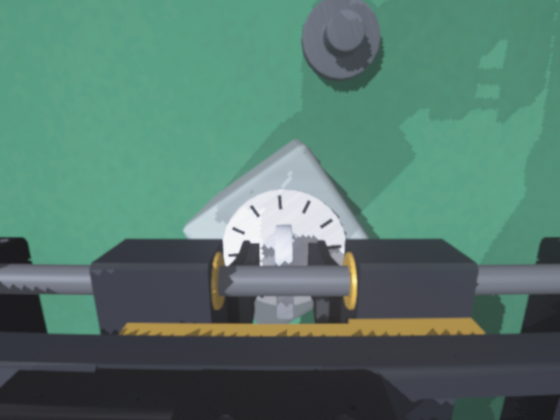

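Call:
step_arm:
  deltas:
    - [-1,0,0,0,0]
    - [-1,0,0,0,0]
    - [-1,0,0,0,0]
    - [-1,0,0,0,0]
    - [-1,0,0,0,7]
    - [-1,0,0,0,14]
    - [-1,0,0,0,21]
    - [-1,0,0,0,28]
    - [-1,0,0,0,35]
    - [-1,0,0,0,40]
    - [-1,0,0,0,40]

```text
time_s: 7.98
tool_pos: [0.5031, 0.3253, 0.1366]
tool_rot: [32.8, 90.0, -55.2]
force: [1.4, -0.2, -0.0]
grip_width: 0.0083
```

Run:
```python
from h import *
o=monitor.get_obs(); print(o['tool_pos'].round(4),go(o['tool_pos']),o['qpos'].round(1),o['force'],o['wrist_torque'],o['grip_width'])
```

```text
[0.5031 0.3253 0.1366] (array([0., 0., 0.]), 'jaw angle', np.float64(-88.0), 'turn', None, 'q7', np.float64(-115.6)) [ -61.    17.8   30.5   99.1   -9.8   65.8 -115.6] [ 1.39715776 -0.18181237 -0.04563934] [-0.24348014  0.04273471  0.10571321] 0.008308304665379474
```

Call:
step_arm:
  deltas:
    - [-1,0,0,0,5]
    - [-1,0,0,0,10]
    - [-1,0,0,0,15]
    - [-1,0,0,0,15]

```text
time_s: 8.48
tool_pos: [0.5032, 0.3252, 0.1366]
tool_rot: [44.2, 90.0, -58.7]
force: [1.1, -0.9, 0.8]
grip_width: 0.0084
```

Run:
```python
from h import *
o=monitor.get_obs(); print(o['tool_pos'].round(4),go(o['tool_pos']),o['qpos'].round(1),o['force'],o['wrist_torque'],o['grip_width'])
```

```text
[0.5032 0.3252 0.1366] (array([0., 0., 0.]), 'jaw angle', np.float64(-102.9), 'turn', None, 'q7', np.float64(-129.9)) [ -62.9   18.1   32.8   99.1  -10.6   65.9 -129.9] [ 1.10757413 -0.85179453  0.76162003] [-0.36653945 -0.05158115  0.05287911] 0.008395406371916833
```

Call:
step_arm:
  deltas:
    - [-0.3,0,0,0,0]
    - [-0.3,0,0,0,0]
    - [-0.3,0,0,0,0]
    - [-0.3,-0.045,0,0,0]
    - [-0.3,-0.045,0,0,-10]
    - [-0.3,-0.045,0,0,-20]
    - [-0.3,-0.045,0,0,-30]
    - [-0.3,-0.045,0,0,-40]
    - [-0.3,-0.045,0,0,-50]
    - [-0.3,-0.045,0,0,-60]
    - [-0.3,-0.045,0,0,-70]
    - [-0.3,-0.045,0,0,-80]

```text
time_s: 9.98
tool_pos: [0.5028, 0.3257, 0.1816]
tool_rot: [137.8, 90.0, 115.1]
force: [-0.5, 0.3, -0.1]
grip_width: 0.0308
```

Call:
step_arm:
  deltas:
    - [-0.3,0,0,0,-10]
    - [-0.3,0,0,0,-20]
    - [-0.3,0,0,0,-30]
    - [-0.3,0,0,0,-40]
    - [-0.3,0,0,0,-50]
    - [-0.3,0,0,0,-60]
    - [-0.3,0,0,0,-70]
    - [-0.3,0,0,0,-80]
    - [-0.3,0,0,0,-90]
    - [-0.3,0,0,0,-100]
    - [-0.3,0,0,0,-100]

```text
time_s: 11.35
tool_pos: [0.5029, 0.3256, 0.1816]
tool_rot: [24.7, 90.0, 101.5]
force: [-0.4, -0.0, -0.1]
grip_width: 0.0306
```

Run:
```python
from h import *
o=monitor.get_obs(); print(o['tool_pos'].round(4),go([.503,.3255,.137]),o['qpos'].round(1),o['force'],o['wrist_torque'],o['grip_width'])
m,p,W=shot('wrist','w3.png')
c=p[150:350,180:400]; cv2.imwrite('pics/w3c.png',cv2.resize(c,None,fx=2,fy=2)[...,::-1])
z=W[...,2]
s=(z>0.138)&(z<0.15)&(np.hypot(W[...,0]-.5028,W[...,1]-.325)<.03); q=W[s]; print('key',s.sum())
print(cv2.minAreaRect(q[:,:2].astype(np.float32)))
```

```text
[0.5029 0.3256 0.1816] (array([ 0.0446, -0.0001, -0.0001]), 'jaw angle', np.float64(76.9), 'turn', None, 'q7', np.float64(43.7)) [-44.9  14.2  11.1  95.7  -2.9  70.4  43.7] [-0.37640084 -0.01500109 -0.11292046] [0.00836674 0.06047037 0.01693843] 0.030581316935556335
key 759
((0.4969608187675476, 0.32704344391822815), (0.007952496409416199, 0.03401874005794525), 78.99337005615234)
```

View pics/w3c.png

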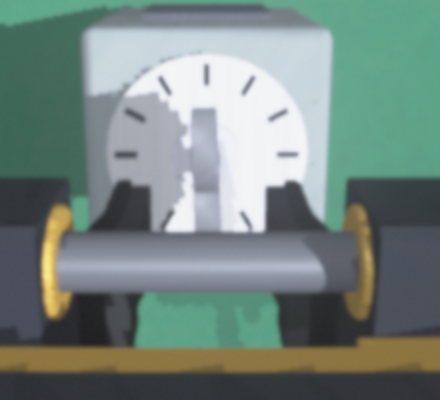

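Call:
step_arm:
  deltas:
    - [-0.3,0.03,0,0,0]
    - [-0.3,0.045,0,0,0]
    - [-0.3,0.045,0,0,0]
    - [-1,0.045,0,0,0]
    - [-1,0.045,0,0,0]
    - [-1,0.045,0,0,0]
    - [-1,0.045,0,0,0]
    - [-1,0.045,0,0,0]
    - [-1,0.045,0,0,5]
    - [-1,0.045,0,0,10]
    - [-1,0.045,0,0,15]
    - [-1,0.045,0,0,15]

```text
time_s: 12.9
tool_pos: [0.5034, 0.3252, 0.1373]
tool_rot: [-93.5, 89.9, -31.5]
force: [-0.6, -3.0, 5.0]
grip_width: 0.0105
```

Run:
```python
from h import *
o=monitor.get_obs(); print(o['tool_pos'].round(4),go(o['tool_pos']),o['qpos'].round(1),o['force'],o['wrist_torque'],o['grip_width'])
```

```text
[0.5034 0.3252 0.1373] (array([0., 0., 0.]), 'jaw angle', np.float64(62.0), 'turn', None, 'q7', np.float64(29.7)) [-46.4  16.4  12.9  98.5  -3.9  65.6  29.7] [-0.5517544  -2.95997575  4.97593925] [-0.71447805  0.20145291  0.73887727] 0.010525851837788328
```

Call:
step_arm:
  deltas:
    - [0,0.0,0,0,0]
    - [0,0,0,0,0]
    - [0,0,0,0,0]
    - [0,0,0,0,0]
    - [1,-0.05,0,0,0]
    - [1,-0.11,0,0,0]
    - [1,-0.17,0,0,0]
    - [1,-0.222,0,0,0]

```text
time_s: 13.9
tool_pos: [0.503, 0.3256, 0.3612]
tool_rot: [-16.7, 89.9, 45.3]
force: [1.4, 0.3, 0.4]
grip_width: 0.0754
```

Call:
step_arm:
  deltas:
    - [1,0,-0.02,-0.034,6]
    - [1,0,-0.045,-0.0765,13]
    - [1,0,-0.07,-0.119,20]
    - [1,0,-0.095,-0.1615,27]
    - [1,0,-0.12,-0.204,34]
    - [1,0,-0.145,-0.2465,41]
    - [1,0,-0.17,-0.289,48]
    - [1,0,-0.195,-0.3315,55]
    - [1,0,-0.22,-0.374,62]
    - [1,0,-0.245,-0.4165,62]
    - [1,0,-0.2565,-0.436,62]
    - [1,0,-0.2565,-0.436,62]

```text
time_s: 15.4
tool_pos: [0.524, -0.1819, 0.3585]
tool_rot: [-106.8, 90.0, -107.1]
force: [-0.9, -0.0, -0.3]
grip_width: 0.0866
```

Run:
```python
from h import *
o=monitor.get_obs(); print(o['tool_pos'].round(4),go(o['tool_pos']),o['qpos'].round(1),o['force'],o['grip_width'])
m,p,W=shot('top')
z=W[...,2]
s=(z>0.135)&(z<0.155)&(np.hypot(W[...,0]-.503,W[...,1]-.325)<.035); q=W[s]; print('key',s.sum(),cv2.minAreaRect(q[:,:2].astype(np.float32)))
m,p,W=shot('wrist','w4.png'); z=W[...,2]
near=np.hypot(W[...,0]-.525,W[...,1]+.18)<.03
s=(z>0.263)&(z<.28)&near; q=W[s]; print('cap',s.sum(),np.median(q,0),q.min(0),q.max(0),cv2.minEnclosingCircle(q[:,:2].astype(np.float32)))
s=(z>0.22)&(z<.258)&near; q=W[s]; print('stem',s.sum(), np.median(q,0) if s.sum() else '')
r=regions_of('wrist','barrel_bolt')
for a in r[:2]:
    w=W[a['pixels']]; k=(w[:,2]>.2)&(w[:,2]<.211); w=w[k]; print(a['p'],k.sum(),w.min(0),w.max(0),cv2.fitLine(w[:,:2].astype(np.float32),cv2.DIST_HUBER,0,.01,.01).ravel())
```

```text
[ 0.524  -0.1819  0.3585] (array([0., 0., 0.]), 'jaw angle', np.float64(-0.3), 'turn', None, 'q7', np.float64(19.2)) [-20.5   5.1  40.   87.   -3.2  89.1  19.2] [-0.87906467 -0.00107869 -0.25649969] 0.08664767744686877
key 92 ((0.50440913438797, 0.3231383264064789), (0.009797859936952591, 0.04689972847700119), 71.38641357421875)
cap 785 [ 0.52377977 -0.17651802  0.27002234] [ 0.5123552  -0.18885784  0.26321787] [ 0.53592907 -0.16561561  0.27206751] ((0.5239297151565552, -0.17761476337909698), 0.012114106677472591)
stem 143 [ 0.52975212 -0.17274272  0.22171704]
0.6 1859 [ 0.51510094 -0.29992303  0.20000297] [ 0.53185919 -0.08128941  0.21077563] [ 0.02853431  0.99959284  0.5242671  -0.16409443]
```

View pics/w4.png

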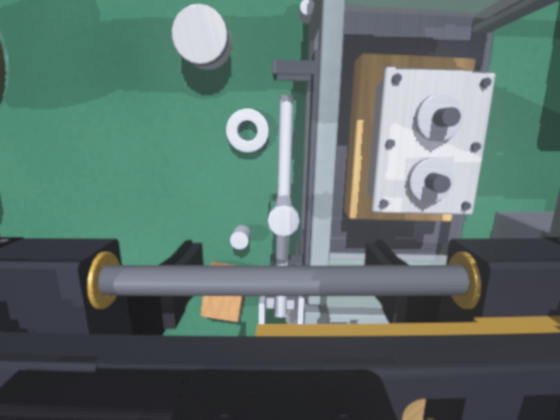

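Call:
step_arm:
  deltas:
    - [1,0,0.0042,0,1.3]
    - [1,0.05,0.0042,0,1.3]
    - [1,0.09,0.0042,0,1.3]
    - [1,0.1075,0.0042,0,1.3]
    - [1,0.1075,0.0042,0,1.3]

```text
time_s: 16.18
tool_pos: [0.5244, -0.1747, 0.2506]
tool_rot: [167.4, 89.9, 166.1]
force: [0.8, -0.0, 0.3]
grip_width: 0.0874
```

Run:
```python
from h import *
o=monitor.get_obs(); print(o['tool_pos'].round(4),go([.524,-.1775,.25],-1.6),o['qpos'].round(1),o['force'],o['grip_width'])
m,p,W=shot('wrist'); z=W[...,2]
near=np.hypot(W[...,0]-.524,W[...,1]+.178)<.025
s=(z>0.263)&(z<.28)&near; q=W[s]; print('cap',s.sum(),q.min(0),q.max(0),cv2.minEnclosingCircle(q[:,:2].astype(np.float32)))
```

```text
[ 0.5244 -0.1747  0.2506] (array([ 0.0006, -0.0028, -0.0004]), 'jaw angle', np.float64(-1.3), 'turn', np.float64(0.32919716760726203), 'q7', np.float64(18.5)) [-20.6   6.9  39.6  97.6  -4.5  77.2  18.5] [ 0.84558536 -0.04009344  0.29547816] 0.08742462489335753
cap 1303 [ 0.51196385 -0.1878658   0.26518954] [ 0.53593186 -0.17354086  0.27187469] ((0.5239478349685669, -0.17722424864768982), 0.012093574739992619)
```

Call:
step_arm:
  deltas:
    - [-1,0,-0.0026,0,0]
    - [-1,0,-0.0026,0,0]
    - [-1,0,-0.0026,0,0]
    - [-1,0,-0.0026,0,0]
    - [-1,0,-0.0026,0,0]
    - [-1,0,-0.0026,0,0]
    - [-1,0,-0.0026,0,0]
    - [-1,0,-0.0026,0,0]
    - [-1,0,-0.0026,0,0]
    - [-1,0,-0.0026,0,0]
    - [-1,0,-0.0026,0,0]
  newtons: 12

```text
time_s: 17.6
tool_pos: [0.5244, -0.1782, 0.251]
tool_rot: [145.9, 90.0, 144.5]
force: [-0.8, 1.3, 0.3]
grip_width: 0.0232
```

Run:
```python
from h import *
o=monitor.get_obs(); print(o['tool_pos'].round(4),go(o['tool_pos'],-1.6),o['qpos'].round(1),o['force'],o['wrist_torque'],o['grip_width'])
```

```text
[ 0.5244 -0.1782  0.251 ] (array([0., 0., 0.]), 'jaw angle', np.float64(-1.3), 'turn', np.float64(0.28051620706115443), 'q7', np.float64(18.9)) [-20.3   7.   39.7  97.5  -4.6  77.2  18.9] [-0.80870107  1.31025002  0.31779835] [-0.06942882  0.17419455 -0.00414774] 0.023237979193649144
```

Call:
step_arm:
  deltas:
    - [-1,0,0,0,0]
    - [-1,0,0,0,0]
    - [-1,0,0,0,0]

```text
time_s: 17.98
tool_pos: [0.5245, -0.1782, 0.251]
tool_rot: [124.0, 90.0, 122.7]
force: [-0.1, 0.0, 0.5]
grip_width: 0.0227
```

Call:
step_arm:
  deltas:
    - [0,0,0,0,0]
    - [0,0,0,0,0]
    - [0,0.003,0,0,0]
    - [0,0.006,0,0,0]
    - [-1,0.006,0,0,0]
    - [-1,0.006,0,0,0]
    - [-1,0.006,0,0,0]
    - [-1,0.006,0,0,0]
    - [-1,0.006,0,0,0]
    - [-1,0.006,0,0,0]
    - [-1,0.006,0,0,0]
    - [-1,0.006,0,0,0]

```text
time_s: 19.48
tool_pos: [0.5245, -0.1783, 0.2451]
tool_rot: [28.5, 90.0, 27.2]
force: [-0.3, 0.5, 0.4]
grip_width: 0.0234
```

Run:
```python
from h import *
o=monitor.get_obs(); print(o['tool_pos'].round(4),o['force'],o['wrist_torque'],o['grip_width'])
m,p,W=shot('wrist'); z=W[...,2]
cv2.imwrite('pics/w5c.png',cv2.resize(p[150:330,170:400],None,fx=3,fy=3)[...,::-1])
```

```text
[ 0.5245 -0.1783  0.2451] [-0.34940235  0.52781836  0.41570316] [-0.09169277  0.19417946 -0.01190205] 0.023404005958616914
```

View pics/w5c.png

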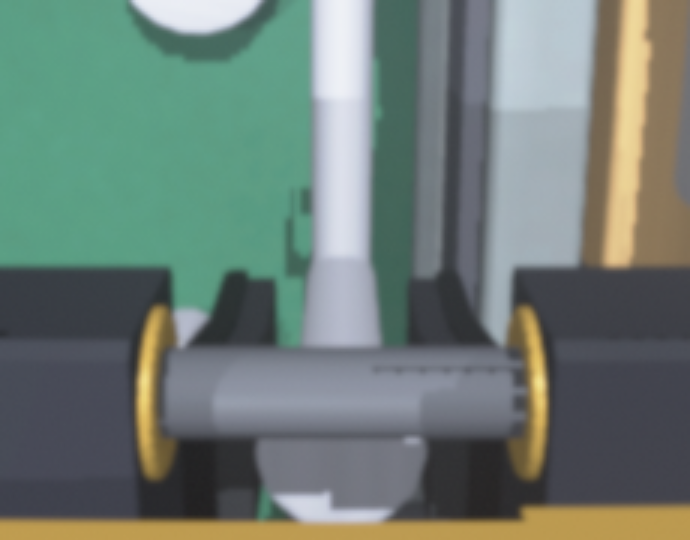

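Run:
```python
from h import *
m,p,W=shot('top'); m2,p2,W2=shot('wrist'); m3,p3,W3=shot('side')
for w in (W,W2,W3):
    z=w[...,2]
    for lo,hi in((-.16,-.12),(-.215,-.17)):
        s=(z>.21)&(z<.235)&(w[...,1]>lo)&(w[...,1]<hi)&(w[...,0]>.53)&(w[...,0]<.62); q=w[s]
        if s.sum()>10: print(lo,hi,s.sum(),np.percentile(q[:,0],[1,10,50,90,99]).round(4),np.percentile(q[:,2],[1,10,50,90,99]).round(4))
# side cam: cap/stem profile: z histogram near handle
z=W3[...,2]; s=(np.hypot(W3[...,0]-.524,W3[...,1]+.178)<.02)&(z>.2); q=W3[s]; print(s.sum(),np.c_[q].round(3)[np.argsort(-q[:,2])][::6])
```

```text
-0.16 -0.12 189 [0.5496 0.5516 0.5582 0.5682 0.5714] [0.2112 0.2142 0.2202 0.2227 0.2248]
-0.16 -0.12 3231 [0.5469 0.5491 0.5573 0.5664 0.5687] [0.2117 0.2132 0.2199 0.2209 0.2216]
-0.215 -0.17 328 [0.5301 0.5359 0.5506 0.5543 0.555 ] [0.2122 0.2131 0.2195 0.221  0.2326]
-0.16 -0.12 24 [0.5577 0.5596 0.5646 0.5678 0.5689] [0.2176 0.2189 0.2206 0.222  0.2223]
-0.215 -0.17 210 [0.5356 0.5421 0.5537 0.565  0.567 ] [0.211  0.213  0.2199 0.2265 0.2343]
632 [[ 0.528 -0.176  0.635]
 [ 0.531 -0.167  0.635]
 [ 0.53  -0.166  0.635]
 [ 0.525 -0.181  0.635]
 [ 0.518 -0.191  0.634]
 [ 0.523 -0.168  0.634]
 [ 0.522 -0.167  0.634]
 [ 0.515 -0.186  0.634]
 [ 0.527 -0.18   0.634]
 [ 0.531 -0.189  0.634]
 [ 0.531 -0.177  0.634]
 [ 0.514 -0.18   0.634]
 [ 0.52  -0.19   0.634]
 [ 0.531 -0.184  0.634]
 [ 0.53  -0.18   0.634]
 [ 0.521 -0.165  0.634]
 [ 0.521 -0.177  0.634]
 [ 0.536 -0.172  0.634]
 [ 0.535 -0.188  0.633]
 [ 0.532 -0.183  0.633]
 [ 0.523 -0.16   0.633]
 [ 0.517 -0.17   0.633]
 [ 0.538 -0.17   0.633]
 [ 0.517 -0.165  0.632]
 [ 0.53  -0.195  0.632]
 [ 0.511 -0.174  0.632]
 [ 0.532 -0.194  0.6
[... 1200 characters left out ...]
41]
 [ 0.527 -0.183  0.239]
 [ 0.537 -0.185  0.238]
 [ 0.504 -0.176  0.238]
 [ 0.536 -0.18   0.237]
 [ 0.506 -0.186  0.236]
 [ 0.535 -0.19   0.235]
 [ 0.505 -0.175  0.234]
 [ 0.519 -0.183  0.233]
 [ 0.54  -0.187  0.231]
 [ 0.538 -0.188  0.23 ]
 [ 0.523 -0.183  0.229]
 [ 0.537 -0.177  0.228]
 [ 0.512 -0.187  0.227]
 [ 0.523 -0.183  0.226]
 [ 0.523 -0.184  0.224]
 [ 0.521 -0.184  0.222]
 [ 0.524 -0.182  0.22 ]
 [ 0.519 -0.184  0.217]
 [ 0.522 -0.182  0.214]
 [ 0.519 -0.184  0.211]
 [ 0.526 -0.184  0.21 ]
 [ 0.521 -0.186  0.207]
 [ 0.528 -0.183  0.206]
 [ 0.522 -0.198  0.204]
 [ 0.524 -0.189  0.204]
 [ 0.524 -0.198  0.204]
 [ 0.521 -0.193  0.203]
 [ 0.52  -0.168  0.202]
 [ 0.518 -0.188  0.201]]
```

Run:
```python
import cv2
p=cv2.imread('pics/side0.png'); cv2.imwrite('pics/s0c.png',cv2.resize(p[190:330,220:370],None,fx=4,fy=4,interpolation=cv2.INTER_CUBIC))
```

```text
(no output)
```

View pics/s0c.png

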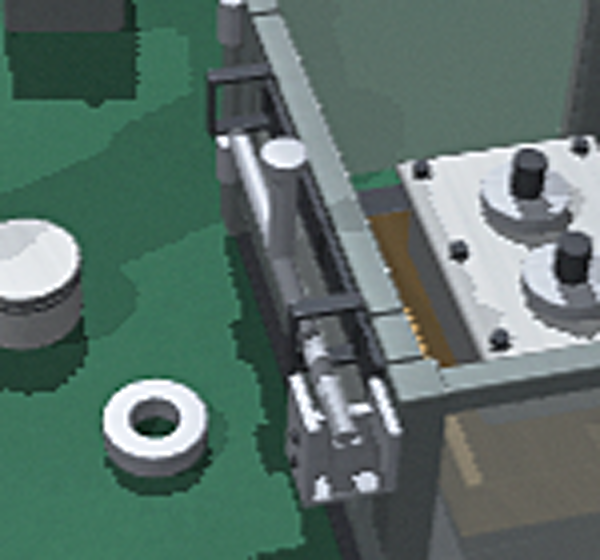

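Call:
step_arm:
  deltas:
    - [0,0,0,0,0]
    - [0,0,0,0,0]
    - [0,0,0.0008,0,10]
    - [0,0,0.0008,0,20]
    - [0,0,0.0008,0,30]
    - [0,0,0.0008,0,40]
    - [0,0,0.0008,0,50]
    - [0,0,0.0008,0,60]
    - [0,0,0.0008,0,70]
    - [0,0,0.0008,0,80]
    - [0,0,0.0008,0,90]
    - [0,0.007,0.0008,0,90]

```text
time_s: 21.18
tool_pos: [0.5249, -0.1775, 0.2381]
tool_rot: [84.6, 89.9, -6.6]
force: [-0.8, -0.5, -0.9]
grip_width: 0.0434
```

Call:
step_arm:
  deltas:
    - [-1,0,0,0,0]
    - [-1,0,0,0,0]
    - [-1,0,0,0,0]
    - [-1,0,0,0,0]
    - [-1,0,0,0,0]
    - [-1,0,0,0,0]
    - [-1,0,0,0,0]
    - [-1,0,0,0,0]

```text
time_s: 22.18
tool_pos: [0.5246, -0.1775, 0.2381]
tool_rot: [77.8, 90.0, -13.5]
force: [0.7, -0.8, -0.2]
grip_width: 0.0233
```

Run:
```python
from h import *
o=monitor.get_obs(); print(o['tool_pos'].round(4),go(o['tool_pos'],-1.6),o['force'],o['wrist_torque'],o['grip_width'],o['qpos'].round(1))
```

```text
[ 0.5246 -0.1775  0.2381] (array([0., 0., 0.]), 'jaw angle', np.float64(-91.3), 'turn', np.float64(-89.7237174175876), 'q7', np.float64(-69.8)) [ 0.74877819 -0.81212286 -0.20829935] [-0.17172333  0.17717904 -0.03449774] 0.02325349223929608 [-26.6   8.1  47.   98.8  -6.1  75.8 -69.8]
```

Call:
step_arm:
  deltas:
    - [-1,0,0,0,0]
    - [-1,0,0,0,0]
    - [-1,0,0,0,0]
  newtons: 35

```text
time_s: 22.55
tool_pos: [0.5246, -0.1775, 0.2381]
tool_rot: [77.1, 90.0, -14.2]
force: [-0.2, -0.8, 0.4]
grip_width: 0.0221
```

Run:
```python
from h import *
o=monitor.get_obs(); print(o['tool_pos'].round(4),o['force'],o['wrist_torque'],o['grip_width'])
m,p,W=shot('side'); c=proj(m,[.5245,-.1775,.25])[0]; print(c); u,v=c.astype(int)
cv2.imwrite('pics/s6c.png',cv2.resize(p[v-60:v+60,u-70:u+70],None,fx=5,fy=5,interpolation=cv2.INTER_CUBIC)[...,::-1])
```

```text
[ 0.5246 -0.1775  0.2381] [-0.21547113 -0.75757479  0.35608493] [-0.19471395  0.13879299  0.02342916] 0.022120441619386394
[290.25561985 235.20702611]
```

View pics/s6c.png

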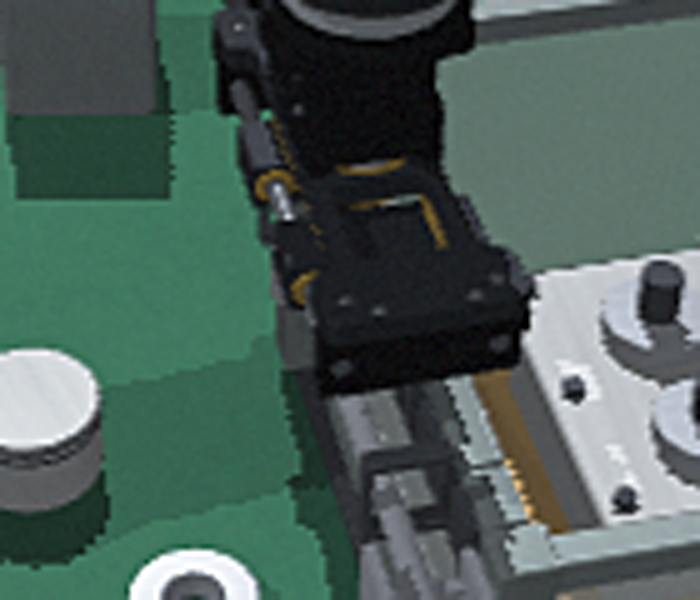

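Call:
step_arm:
  deltas:
    - [-0.3,0,0,0,0]
    - [-0.3,0,0,0,0]
    - [-0.3,-0.015,0,0,0]
    - [-0.3,-0.028,0,0,0]
    - [-0.3,-0.028,0,0,0]
    - [-1,-0.028,0,0,0]
    - [-1,-0.028,0,0,0]
    - [-1,-0.028,0,0,0]
    - [-1,-0.028,0,0,0]
    - [-1,-0.028,0,0,0]
  newtons: 35

```text
time_s: 23.85
tool_pos: [0.5244, -0.1775, 0.2659]
tool_rot: [-92.7, 90.0, 175.9]
force: [-0.3, 0.1, 0.8]
grip_width: 0.0222
```

Run:
```python
from h import *
o=monitor.get_obs(); print(o['tool_pos'].round(4),o['force'],o['wrist_torque'],o['grip_width'])
```

```text
[ 0.5244 -0.1775  0.2659] [-0.33174639  0.13230318  0.7984829 ] [-0.07558527  0.17070685  0.04222354] 0.022184128031353622
```

Call:
step_arm:
  deltas:
    - [-1,0,0,0,0]
    - [-1,0,0,0,0]
    - [-1,0,0,0,0]
    - [-1,-0.002,0,0,0]
    - [-1,-0.004,0,0,0]
    - [-1,-0.004,0,0,0]

```text
time_s: 24.6
tool_pos: [0.5244, -0.1775, 0.2701]
tool_rot: [-100.1, 90.0, 168.5]
force: [0.4, -1.0, -2.1]
grip_width: 0.022
```

Run:
```python
from h import *
o=monitor.get_obs(); print(o['tool_pos'].round(4),o['force'],o['wrist_torque'],o['grip_width'])
```

```text
[ 0.5244 -0.1775  0.2701] [ 0.35258155 -0.96018352 -2.10083628] [-0.21372532  0.15271911  0.00526485] 0.021990938625639517
```

Call:
step_arm:
  deltas:
    - [-1,-0.004,0,0,0]
    - [-1,-0.008,0,0,0]
    - [-1,-0.0115,0,0,0]
    - [-1,-0.0115,0,0,0]

```text
time_s: 25.1
tool_pos: [0.5246, -0.1774, 0.282]
tool_rot: [129.0, 90.0, 37.7]
force: [-1.0, -0.9, -2.1]
grip_width: 0.022
```

Run:
```python
from h import *
o=monitor.get_obs(); print(o['tool_pos'].round(4),go(np.array(o['tool_pos'])+[.001,.0455,0],88.4),o['force'],o['wrist_torque'],o['grip_width'])
m,p,W=shot('side'); z=W[...,2]
s=(z>.2)&(z<.24)&(W[...,1]<-.215)&(W[...,1]>-.31)&(W[...,0]>.51)&(W[...,0]<.535); q=W[s]; print(np.percentile(q[:,2],[50,90,98]).round(4))
for y in np.arange(-.305,-.2,.01):
    k=abs(q[:,1]-y)<.005; print(round(y,3),k.sum(),q[k,2].max().round(4) if k.any() else '')
```

```text
[ 0.5246 -0.1774  0.282 ] (array([ 0.    , -0.    , -0.0455]), 'jaw angle', np.float64(-91.3), 'turn', np.float64(0.28248724660375046), 'q7', np.float64(-70.8)) [-0.97432034 -0.8527151  -2.05245038] [-0.13369117  0.22504885 -0.02419252] 0.02198788095573674
[0.2199 0.2278 0.2291]
-0.305 43 0.2211
-0.295 43 0.2224
-0.285 24 0.2231
-0.275 27 0.2227
-0.265 24 0.2219
-0.255 26 0.2224
-0.245 90 0.2302
-0.235 22 0.2298
-0.225 19 0.2228
-0.215 10 0.2229
-0.205 0
```

Call:
step_arm:
  deltas:
    - [-1,0,0,-0.004,0]
    - [-1,0,0,-0.009,0]
    - [-1,0,0,-0.014,0]
    - [-1,0,0,-0.02,0]
    - [-1,0,0,-0.02,0]

```text
time_s: 25.78
tool_pos: [0.5251, -0.156, 0.2815]
tool_rot: [-171.2, 89.9, 97.6]
force: [0.7, 1.6, -2.3]
grip_width: 0.0222
```

Run:
```python
from h import *
o=monitor.get_obs(); print(o['tool_pos'].round(4),o['force'],o['wrist_torque'],o['grip_width'])
```

```text
[ 0.5251 -0.156   0.2815] [ 0.69380783  1.57662845 -2.27037025] [ 0.24014422  0.21468291 -0.01434593] 0.022194310744146264
```

Call:
step_arm:
  deltas:
    - [-1,0,0,-0.006,0]
    - [-1,0,0,-0.012,0]
    - [-1,0,0,-0.018,0]
    - [-1,0,0,-0.024,0]
    - [-1,0,0,-0.03,0]
    - [-1,0,0,-0.03,0]

```text
time_s: 26.52
tool_pos: [0.5258, -0.1262, 0.2816]
tool_rot: [-179.4, 89.9, 89.4]
force: [0.2, 1.6, -2.1]
grip_width: 0.0221
```

Run:
```python
from h import *
o=monitor.get_obs(); print(o['tool_pos'].round(4),o['force'],o['wrist_torque'],o['grip_width'])
m,p,W=shot('side'); z=W[...,2]
q=W[(z>.2)&(z<.24)&(W[...,1]<-.19)&(W[...,1]>-.31)&(W[...,0]>.51)&(W[...,0]<.535)]
for y in np.arange(-.305,-.18,.01):
    k=abs(q[:,1]-y)<.005; print(round(y,3),k.sum(),q[k,2].max().round(4) if k.any() else '')
m2,p2,W2=shot('top'); r=regions_of('top','hinge_pin'); print([ (a['p'],a['pixel']) for a in r[:2]])
z=W2[...,2]; s=(z>.2)&(z<.23)&(W2[...,1]>-.02)&(W2[...,1]<.05)&(W2[...,0]>.5)&(W2[...,0]<.6); q=W2[s]
for y in np.arange(-.015,.05,.005):
    k=abs(q[:,1]-y)<.0025; print(round(y,3),k.sum(),q[k].min(0).round(3) if k.any() else '',q[k].max(0).round(3) if k.any() else '')
```

```text
[ 0.5258 -0.1262  0.2816] [ 0.24742347  1.55764306 -2.12111277] [ 0.179112    0.13449066 -0.00527695] 0.02207227794875792
-0.305 0 
-0.295 0 
-0.285 0 
-0.275 0 
-0.265 0 
-0.255 19 0.2159
-0.245 120 0.2304
-0.235 19 0.23
-0.225 19 0.2224
-0.215 20 0.2219
-0.205 23 0.2224
-0.195 22 0.222
-0.185 0 
[(0.63, [316.1, 153.4])]
-0.015 22 [ 0.557 -0.017  0.201] [ 0.575 -0.013  0.225]
-0.01 29 [ 0.557 -0.012  0.2  ] [ 0.575 -0.008  0.224]
-0.005 9 [ 0.557 -0.004  0.211] [ 0.572 -0.003  0.224]
0.0 25 [ 0.557 -0.002  0.202] [0.576 0.002 0.224]
0.005 28 [0.557 0.003 0.202] [0.575 0.007 0.225]
0.01 22 [0.557 0.009 0.201] [0.576 0.012 0.224]
0.015 23 [0.545 0.013 0.204] [0.576 0.016 0.224]
0.02 24 [0.545 0.018 0.209] [0.56  0.022 0.218]
0.025 14 [0.546 0.024 0.204] [0.56  0.027 0.218]
0.03 44 [0.555 0.028 0.203] [0.598 0.032 0.228]
0.035 48 [0.555 0.033 0.204] [0.6   0.037 0.228]
0.04 56 [0.555 0.038 0.205] [0.6   0.042 0.229]
0.045 54 [0.555 0.043 0.202] [0.6   0.047 0.23 ]
```

Call:
step_arm:
  deltas:
    - [-1,0,-0.005,-0.001,2]
    - [-1,0,-0.0102,-0.0019,4]
    - [-1,0,-0.0153,-0.0031,6]
    - [-1,0,-0.0203,-0.0045,8]
    - [-1,0,-0.0203,-0.0045,8]
    - [-1,0,-0.0203,-0.0045,8]
  newtons: 40

```text
time_s: 27.42
tool_pos: [0.5063, -0.1224, 0.2819]
tool_rot: [101.0, 89.9, 1.8]
force: [3.9, 1.1, -2.5]
grip_width: 0.022
```

Run:
```python
from h import *
o=monitor.get_obs(); print(o['tool_pos'].round(4),go(o['tool_pos']),o['force'],o['wrist_torque'],o['grip_width'])
```

```text
[ 0.5063 -0.1224  0.2819] (array([0., 0., 0.]), 'jaw angle', np.float64(-99.3), 'turn', None, 'q7', np.float64(-87.8)) [ 3.88805062  1.12691695 -2.49617588] [ 0.05259442 -0.64354245  0.16148352] 0.022021055228547876
```

Call:
step_arm:
  deltas:
    - [-1,0,-0.005,-0.001,2]
    - [-1,0,-0.0102,-0.0019,4]
    - [-1,0,-0.0153,-0.0031,6]
    - [-1,0,-0.0203,-0.0045,8]
    - [-1,0,-0.0252,-0.0061,10]
    - [-1,0,-0.031,-0.008,12]
    - [-1,0,-0.031,-0.008,12]
    - [-1,0,-0.031,-0.008,12]

```text
time_s: 28.42
tool_pos: [0.4768, -0.11, 0.2818]
tool_rot: [88.6, 89.9, -22.7]
force: [4.0, -1.0, -2.3]
grip_width: 0.0219
```

Run:
```python
from h import *
o=monitor.get_obs(); print(o['tool_pos'].round(4),go(o['tool_pos']),o['force'],o['wrist_torque'],o['grip_width'])
H=np.array([.551,.0205]); r=o['tool_pos'][:2]-H; print('dist',np.hypot(*r)); a=np.arctan2(r[1],r[0]); r0=np.array([.5258,-.1262])-H; print('gate deg by tcp',np.degrees(np.arctan2(r0[1],r0[0])-a))
for n in('top','side'):
    m,p,W=shot(n,n+'9.png'); z=W[...,2]
    # gate rail front/top: points z .215-.225 in gate region
    r=regions_of(n,'gate'); w=W[r[0]['pixels']]; w=w[(w[:,2]>.214)&(w[:,2]<.225)&(w[:,1]<0)]
    l=cv2.fitLine(w[:,:2].astype(np.float32),cv2.DIST_HUBER,0,.003,.01).ravel(); print(n,len(w),'rail dir deg',np.degrees(np.arctan(l[0]/l[1])),'l',l)
    s=(z>0.135)&(z<0.155)&(np.hypot(W[...,0]-.503,W[...,1]-.325)<.035); q=W[s]; print('key',s.sum(),cv2.minAreaRect(q[:,:2].astype(np.float32)))
    for t in('piston','spray_can','carton','gear','socket','bearing'):
        r=regions_of(n,t)
        if r: print(t,round(r[0]['p'],2),np.nanmedian(W[r[0]['pixels']],0).round(3))
```

```text
[ 0.4768 -0.11    0.2818] (array([0., 0., 0.]), 'jaw angle', np.float64(-111.3), 'turn', None, 'q7', np.float64(-104.0)) [ 3.96103389 -1.01156906 -2.28296651] [-0.12618867 -0.80568335  0.11159581] 0.02188661782279115
dist 0.15015976347417356
gate deg by tcp 19.87603303663126
top 113 rail dir deg 51.680973 l [ 0.7845705   0.6200396   0.54460186 -0.02045295]
key 88 ((0.5042443871498108, 0.3236639201641083), (0.00893617607653141, 0.046106189489364624), 72.35099792480469)
piston 0.87 [0.417 0.008 0.046]
spray_can 0.55 [0.631 0.378 0.015]
gear 0.89 [0.631 0.379 0.015]
bearing 0.76 [ 0.46  -0.098  0.018]
side 1150 rail dir deg 21.247118 l [ 0.36239114  0.9320261   0.49757975 -0.14636193]
key 56 ((0.5030472278594971, 0.3229065537452698), (0.014995522797107697, 0.04491974785923958), 74.94500732421875)
piston 0.64 [ 0.414 -0.009  0.043]
spray_can 0.63 [ 0.547 -0.386  0.111]
carton 0.87 [ 0.426 -0.382  0.048]
socket 0.71 [ 0.456 -0.282  0.031]
bearing 0.81 [ 0.46  -0.121  0.016]
```

View pics/side9.png

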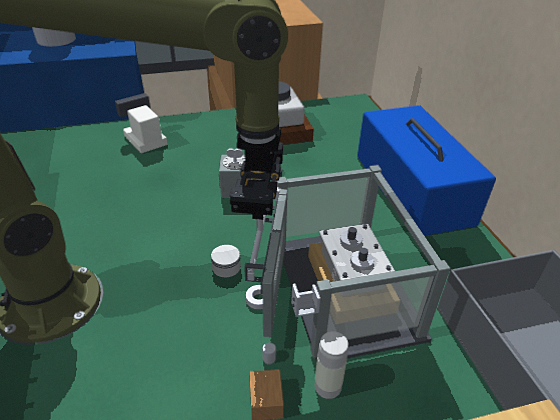

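Run:
```python
from h import *
print(env.sign_off()); o=monitor.get_obs(); print(o['time_s'],o['tool_pos'].round(4),o['force'],o['grip_width'])
```

```text
the job is handed in; nothing more can be done
None
the job is handed in; nothing more can be done
```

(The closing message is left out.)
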